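# Vent the low vacuum pot and take its lid off

## Robot

A 6-joint arm with a two-finger parallel gripper is mounted at the origin on a cart in front of the work surface, level with it; the furniture and walls round the work are solid. World frame = base frame: x ahead of the robot, y to its left, z up, the work surface at z = 0. Lengths are in m, angles in rad, forces in N, time in s.
With the tool pointing down it reaches from about 0.275 to 0.875 m from the base axis. Payload 12.5 kg.
Tool frame: the origin (TCP) lies midway between the tips of the shut fingers; the grasp point (between the pads) lies 19 mm behind it (env.pinch_z is the distance from the TCP to the grasp point, in m); z points along the fingers, y is the line along which they close (so a half turn about z gives the same grasp; the last joint's range is limited). The gripper opens to 85 mm and grips with 20 to 120 N. Pads are 22 mm wide; open, the fingers measure 114 mm over their backs; the gripper's body (76 mm by 85 mm) begins 54 mm behind the grasp point. The pads swing forward as they close: fully open they stand 13 mm farther back than shut.
Start: joints at [1.045, 0.351, 1.652, -0, 1.139, -0.085], TCP at [0.235, 0.497, 0.231] pointing down, gripper open.
Joint ranges: [-2.75, 2.75], [-0.79, 2.1], [0.01, 2.65], [-1.57, 4.71], [0.07, 3.14], [-2.87, 2.87]. Speed limits (rad/s): [2.22, 2.22, 2.79, 3.14, 3.14, 3.14].

## Interface

Orientations are given as a rotation vector (axis times angle).
In Python, from plant import env gives the robot as it stands. The module is installed in compiled form; this text tells all that it offers.
- The arm moves only by the tool apply_moves, never from a script. Its argument "rows" is a list of rows, each a list of 4 numbers: the shift along the world's x, y, z in m, then the turn about the world's z in degrees. A call has 1 to 8 rows; each row is the pose to reach, as a shift and turn from the pose commanded when the call began; what a row does not reach only later rows make up. A row lasts 1/8 s, in which the tool goes at most 62.5 mm and 10.7 degrees, less where a joint would pass 70% of its speed; a pose out of reach is approached as far as the arm can. A call with a gripper value outside its range is refused whole. "claw" is the closure in counts, from 0 (fully open) to 255 (shut), set as the call begins (left out, the last holds). The fingers move at their own pace and stop on an object; "grip_force" is the grip in N (left out, the last holds). Time passes only in rows, so rows that repeat a pose let the fingers close. It gives the time, the measured TCP pose, the force, the opening and the grip force at its end, in the units of the state.
- env.get_obs(): the state, without advancing time (a new reading comes with each control period).
- env.get_image(name): name is "scene" or "side" or "wrist"; returns a dict with "img" (384x512x3 uint8, blue, green, red), "range_z" (384x512 float32, m along the optical axis (not along the pixel's ray), 0 where there is no reading), "intrinsics" (3x3 intrinsics, pixels), "origin" and "orientation" of the camera in the world; the wrist camera has in their place "T_tool_cam" (4x4, takes a point from camera to tool coordinates, whose origin is the TCP and whose axes are the flange's). Camera axes: x right, y down, z forward; pixel columns grow to the right and rows downward; lengths in m; the calibration is good to about 2 mm. A picture is of the moment at which its call begins: read the wrist's pose just before it.
- env.sign_off(): hands the job in; it is judged then, once.
Trained networks look in the newest picture that a camera, given by its name, has taken for a name from the list of things; names that differ only in an ending like _2 or _b are one class to them, and where a whole thing is asked for, a point or a joint stands for the part that bears it (a point fixed in the world has none). Each returns a list of dicts, best first, with "p" (0 to 1); they miss things now and then, are a little off and sometimes report something else, mostly with a low value. They report only what shows in the picture. A call takes as long as a camera call. They do not tell look-alikes from the thing itself.
- env.outline_of(camera, target): "region" (384x512 bool, what is visible of it) and "box" ([centre column, centre row, width, height] in pixels, round what is visible of it).
The state is a dict: "time_s": time; "joints": joint angles; "dq": joint speeds; "effort": joint torques, N m; "eef_pos": TCP position; "eef_rot": TCP orientation; "force": force on the tool from outside, world axes, zero at the start; "torque": the same for the moment, N m; "finger_gap": finger opening in m; "grasp_force": force on a finger pad.
Only numpy, scipy, OpenCV 4.12 (cv2) and the standard library are available. Lean on these libraries where they do the work, as an engineer would, in place of code of your own. Each camera call takes 0.05 s, during which the arm holds its last target. There are 200 camera calls.

## Task

Open the low, wide vacuum pot: first, with the lid still seated, turn the wing tap on its lid a quarter turn counter-clockwise (seen from above) to let the air in, then lift the lid off and set it down flat, right way up, in the middle of the square rubber mat, with the tap left open. Leave the tap of the tall, narrow pot shut.

Things in the scene. Friction and masses are not known exactly. Their poses are not given: they have to be found in the camera images.
- low_wing (a point): Centre of the black wing handle of the vent tap, mid-lid on the low wide pot: an upright bar 46 mm long, 12 mm thick, 26 mm tall. Frame turns with it: x along its length, y across its thickness, z up. The centre is 69 mm above the lid's lower edge, 44 mm above its top face; the tap body and nozzle below stay under 22 mm above the top face. Strong enough to carry the lid.
- low_tap (a joint): Angle of the low pot's tap (rad): 0 to 0.15, shut, at the start (wing about square across the nozzle); 1.57 fully open (wing in line with the nozzle, end stop). Grows counter-clockwise seen from above; friction 0.04 N m, stays where left. While it is shut the vacuum holds the lid on the pot; it lets go beyond about 0.5 rad.
- low_lid: The low pot's lid; origin at the centre of its lower edge, z up, x along the nozzle. Round aluminium cap 133 mm wide, 25 mm high without tap, 16 mm skirt outside the pot's rim (2 mm play), 0.35 to 0.6 kg; cannot turn on the pot, lifts straight up, stands flat on its lower edge. The pot: steel, 120 mm wide, 70 mm high, fixed. Seated, the origin is 54 mm above the bench.
- lid_mat: Square black rubber mat, 160 x 160 x 4 mm, flat on the bench, fixed; origin at the centre of its underside, on the bench top.
- tall_tap (a joint): Angle (rad) of the same kind of tap on the other pot, a tall narrow one (lid 94 mm wide, top face 119 mm and wing top 176 mm above the bench), fixed on the other side of the mat: 0 shut, grows counter-clockwise. To be left alone.
Not all that is in view belongs to the job. Leave any green look-alike of the low_lid alone.

How it is judged:
By the outcome, as a careful person would: the job done as asked, in the order asked, and still so for the second after the job is handed in, with the robot touching nothing.
It also fails if it takes over 50 s, if anything falls off the work surface, if the arm or the gripper's body presses on something with over 40 N, if the wrist force passes 120 N, or if a joint passes its speed limit or range.

## Working session

There is one attempt and no reset: what is moved stays moved. The work goes in short steps, Python scripts to look and compute and a tool call to move; the robot and the scene stay as the last step left them, time stands still between calls to the robot, and variables do not carry over. Pictures are saved under pics/ and viewed, at most 10 in all, crops included, and the job is handed in when it is done.

Besides the shell and the picture viewer there is one more tool, called after "Request:" as a command line: name --pt "numbers of a row" for each row, then --argument value for the rest. apply_moves: Moves the arm, as the interface text tells. Its arguments: {"type":"object","properties":{"rows":{"type":"array","items":{"type":"array","items":{"type":"number"}}},"claw":{"type":"number"},"grip_force":{"type":"number"}},"required":["rows"]}

```bash
mkdir -p pics
cat > h.py <<'E'
import numpy as np, cv2
from scipy.spatial.transform import Rotation as R
from plant import env
def shot(name):
    o=env.get_obs(); d=env.get_image(name)
    if name=="wrist":
        T=np.eye(4);T[:3,:3]=R.from_rotvec(o["eef_rot"]).as_matrix();T[:3,3]=o["eef_pos"];T=T@np.array(d["T_tool_cam"])
    else:
        T=np.eye(4);q=np.array(d["orientation"]);T[:3,3]=d["origin"]
        T[:3,:3]=q if q.shape==(3,3) else R.from_rotvec(q).as_matrix()
    z=d["range_z"];K=np.array(d["intrinsics"]);v,u=np.mgrid[:z.shape[0],:z.shape[1]]
    P=np.stack([(u-K[0,2])/K[0,0]*z,(v-K[1,2])/K[1,1]*z,z],-1)@T[:3,:3].T+T[:3,3]
    P[z==0]=np.nan
    return d["img"],P,T,K
E
python3 - <<'E'
from h import *
print(env.get_obs())
for n in ["scene","side"]:
    im,P,T,K=shot(n); im=im.copy()
    for t in ["low_wing","low_lid","lid_mat","tall_tap"]:
        for r in env.outline_of(n,t)[:4]:
            m=r["region"]; q=P[m]; q=q[~np.isnan(q[:,0])]
            print(n,t,round(r["p"],2),np.round(r["box"]),np.round(np.median(q,0),3) if len(q) else None, np.round(np.percentile(q,[3,97],axis=0),3).tolist() if len(q) else None)
    cv2.imwrite(f"pics/{n}0.png",im)
E
```

```text
{'time_s': 0.0, 'joints': array([ 1.04540015e+00,  3.51236378e-01,  1.65244170e+00,  1.73009876e-05,
        1.13912359e+00, -8.45788912e-02]), 'dq': array([-0.0010377 , -0.00031988, -0.00057827,  0.00100991, -0.00119957,
       -0.00081205]), 'effort': array([-1.26358050e-04, -5.06088424e+01, -2.91407901e+01, -7.54926464e-05,
        4.43352823e-03,  2.50622026e-05]), 'eef_pos': array([0.2344622 , 0.49713981, 0.23075166]), 'eef_rot': array([-6.86769720e-01, -3.06521996e+00,  1.80384894e-03]), 'force': array([ 0.10026035, -0.34093991, -0.61665246]), 'torque': array([-0.00191453,  0.01559037,  0.00495554]), 'grasp_force': 0.0, 'finger_gap': 0.08548271857560658}
scene low_wing 0.61 [225. 184.  13.  10.] [0.512 0.271 0.122] [[0.506, 0.253, 0.106], [0.519, 0.289, 0.134]]
scene low_wing 0.51 [174. 171.  10.  12.] [0.465 0.586 0.067] [[0.446, 0.575, -0.002], [0.531, 0.77, 0.081]]
scene low_lid 0.87 [228. 193.  39.  32.] [0.507 0.259 0.077] [[0.451, 0.211, 0.057], [0.566, 0.325, 0.128]]
scene low_lid 0.66 [230. 177.  37.  23.] [0.635 0.445 0.024] [[0.556, 0.279, 0.012], [0.692, 0.51, 0.092]
[... 505 characters left out ...]
071] [[0.446, 0.573, 0.002], [0.51, 0.781, 0.085]]
side low_wing 0.41 [245. 158.   9.   6.] [0.629 0.445 0.074] [[0.614, 0.438, 0.063], [0.65, 0.455, 0.085]]
side low_lid 0.9 [199. 163.  31.  25.] [0.459 0.573 0.026] [[0.405, 0.525, 0.003], [0.521, 0.635, 0.079]]
side low_lid 0.89 [248. 166.  25.  26.] [0.637 0.44  0.027] [[0.601, 0.384, 0.006], [0.689, 0.509, 0.081]]
side low_lid 0.87 [234. 182.  38.  31.] [0.508 0.257 0.08 ] [[0.452, 0.212, 0.056], [0.57, 0.326, 0.129]]
side lid_mat 0.69 [261. 237.  63.  40.] [ 0.492 -0.006  0.005] [[0.419, -0.077, 0.001], [0.569, 0.075, 0.008]]
side tall_tap 0.64 [326. 238.  12.  13.] [ 0.566 -0.264  0.168] [[0.562, -0.282, 0.144], [0.572, -0.242, 0.179]]
```

Run:
```python
from h import *
a=cv2.imread("pics/scene0.png")
cv2.imwrite("pics/crop.png",cv2.resize(a[140:300,140:400],(780,480),interpolation=cv2.INTER_CUBIC))
# wing points
for n in ["scene","side"]:
    im,P,T,K=shot(n)
    z=P[...,2];m=(z>.108)&(z<.14)&(np.hypot(P[...,0]-.512,P[...,1]-.271)<.04)
    q=P[m]; c=q.mean(0); w,V=np.linalg.eigh(np.cov(q[:,:2].T)); print(n,len(q),c.round(4),np.degrees(np.arctan2(V[1,1],V[0,1])),np.sqrt(w), q.min(0).round(3),q.max(0).round(3))
    m=(z>.07)&(z<.085)&(np.hypot(P[...,0]-.512,P[...,1]-.271)<.1); q=P[m];print(q.min(0).round(3),q.max(0).round(3))
    m=(abs(z-.004)<.006)&(np.hypot(P[...,0]-.49,P[...,1])<.14)&(im.max(-1)<70); q=P[m][:,:2].astype(np.float32);print("mat",cv2.minAreaRect(q))
    print("cam",T[:3,3].round(2))
```

```text
scene 91 [0.5124 0.2716 0.1238] 106.40551247903474 [0.00300843 0.01408708] [0.503 0.252 0.109] [0.526 0.297 0.137]
[0.448 0.207 0.07 ] [0.579 0.346 0.085]
mat ((0.0, 0.0), (0.0, 0.0), 0.0)
cam [-0.08 -0.68  0.64]
side 66 [0.5129 0.2697 0.1261] 108.66849242817322 [0.00335379 0.01278697] [0.505 0.251 0.109] [0.527 0.292 0.14 ]
[0.449 0.206 0.07 ] [0.58  0.339 0.085]
mat ((0.4932267665863037, -0.0018091276288032532), (0.15385498106479645, 0.1581132709980011), 3.7229971885681152)
cam [ 0.08 -0.99  0.78]
```

View pics/crop.png

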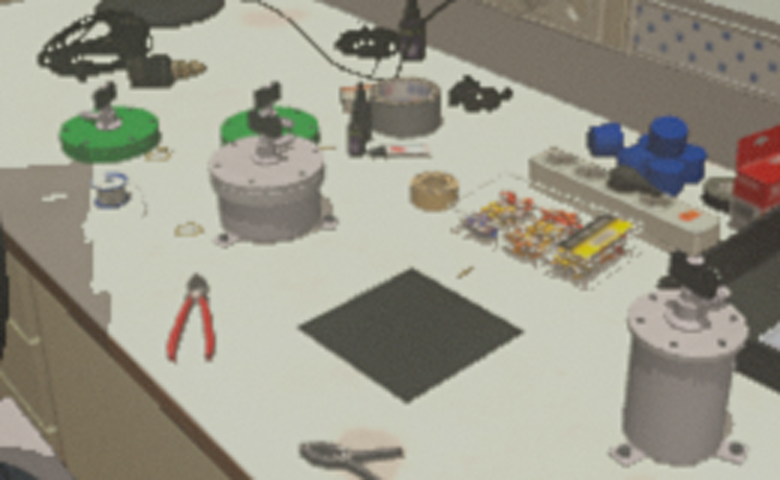

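View pics/side0.png

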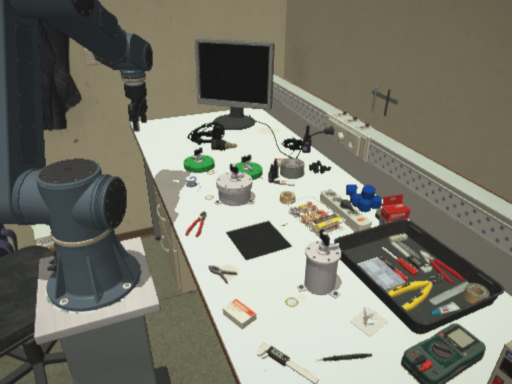

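The target is the grey low pot at scene (228,185), with its black wing at about (225,184), z≈0.124 as expected. It could be confused with the green look-alikes at scene (176,182) and (230,177), or with the tall pot at (372,231). The mat's centre is at (277,250). I'll move above the low pot for a close look.

Request:
apply_moves --pt "0.04 -0.035 0.01 -6" --pt "0.08 -0.07 0.02 -12" --pt "0.12 -0.1 0.03 -20" --pt "0.16 -0.13 0.03 -28" --pt "0.2 -0.165 0.03 -36" --pt "0.24 -0.195 0.03 -42" --pt "0.278 -0.226 0.03 -48" --pt "0.278 -0.226 0.03 -48" --claw 0 --grip_force 60

```text
time_s: 1.6
eef_pos: [0.5145, 0.2694, 0.261]
eef_rot: [1.88, 2.517, -0.0]
force: [-1.6, 0.1, -1.1]
finger_gap: 0.0855
grasp_force: 0.0
```

```bash
cat > w.py <<'E'
from h import *
import sys
def wing(P,c,zt,r=.04):
    z=P[...,2];m=(z>zt-.006)&(z<zt+.006)&(np.hypot(P[...,0]-c[0],P[...,1]-c[1])<r)
    q=P[m]; rc=cv2.minAreaRect(q[:,:2].astype(np.float32)); w,V=np.linalg.eigh(np.cov(q[:,:2].T))
    print("wing",len(q),q.mean(0).round(4),"dir",round(np.degrees(np.arctan2(V[1,1],V[0,1])),1),"rect",np.round(rc[0],4),np.round(rc[1],4),round(rc[2],1))
def lid(P,c,zt,r=.09):
    z=P[...,2];m=(abs(z-zt)<.006)&(np.hypot(P[...,0]-c[0],P[...,1]-c[1])<r); q=P[m]
    (x,y),rad=cv2.minEnclosingCircle(q[:,:2].astype(np.float32)); print("lid",len(q),round(x,4),round(y,4),round(rad,4),"z",np.median(q[:,2]).round(4))
def pose():
    o=env.get_obs();M=R.from_rotvec(o["eef_rot"]).as_matrix();print("t",o["time_s"],"tcp",o["eef_pos"].round(4),"ydir",np.degrees(np.arctan2(M[1,1],M[0,1])).round(1),"F",o["force"].round(1),"gap",round(o["finger_gap"],4),"g",round(o["grasp_force"],1),"zax",M[:,2].round(3))
E
python3 - <<'E'
from w import *
pose()
im,P,T,K=shot("wrist"); cv2.imwrite("pics/w1.png",im); print("cam",T[:3,3].round(3))
wing(P,(.513,.271),.136); lid(P,(.513,.271),.079)
E
```

```text
t 1.6 tcp [0.5145 0.2694 0.261 ] ydir 16.5 F [-1.6  0.1 -1.1] gap 0.0855 g 0.0 zax [ 0. -0. -1.]
cam [0.496 0.333 0.403]
wing 614 [0.5165 0.2787 0.1344] dir 102.7 rect [0.5169 0.2774] [0.012  0.0461] 12.9
lid 10208 0.517 0.2778 0.0664 z 0.078
```

View pics/w1.png

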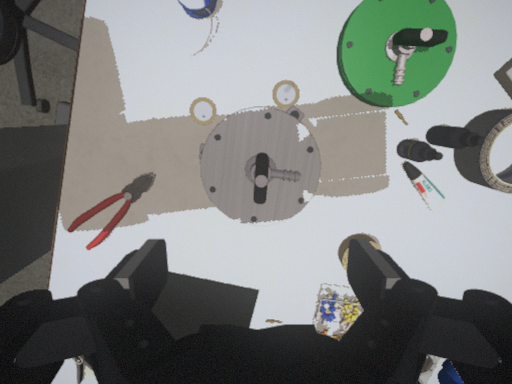

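The close view shows the grey lid with its black wing upright at pixel (262,180). The nozzle points right to (290,174), square across the wing, so the tap is shut. The green look-alike is at (398,45). The sizes match (wing 46×12 mm, lid radius 66 mm), so the choice stands. I'll align and descend.

Request:
apply_moves --pt "0.004 0.0066 -0.03 -3.5" --pt "0.004 0.0066 -0.06 -3.5" --pt "0.004 0.0066 -0.08 -3.5" --pt "0.004 0.0066 -0.08 -3.5"

```text
time_s: 2.15
eef_pos: [0.5153, 0.2785, 0.1802]
eef_rot: [-1.947, -2.463, 0.004]
force: [-0.1, -0.8, -0.3]
finger_gap: 0.0855
grasp_force: 0.0
```

Run:
```python
from w import *
im,P,T,K=shot("wrist"); pose()
wing(P,(.517,.278),.136); lid(P,(.517,.278),.079)
```

```text
t 2.2 tcp [0.516  0.2786 0.1815] ydir 13.3 F [ 0.5 -0.4 -0.1] gap 0.0854 g 0.0 zax [-0.001 -0.    -1.   ]
wing 1112 [0.5164 0.2793 0.1345] dir 102.8 rect [0.5167 0.2779] [0.0119 0.0454] 11.8
lid 16720 0.5168 0.2773 0.0666 z 0.078
```

Request:
apply_moves --pt "0.0005 -0.0005 -0.03 0" --pt "0.0005 -0.0005 -0.055 0" --pt "0.0005 -0.0005 -0.075 0" --pt "0.0005 -0.0005 -0.075 0" --pt "0.0005 -0.0005 -0.075 0"

```text
time_s: 2.82
eef_pos: [0.5177, 0.278, 0.1078]
eef_rot: [1.949, 2.462, 0.003]
force: [-0.3, 0.7, 0.9]
finger_gap: 0.0854
grasp_force: 0.0
```

Request:
apply_moves --pt "0 0 0 0" --pt "0 0 0 0" --pt "0 0 0 0" --pt "0 0 0 0" --pt "0 0 0 0" --pt "0 0 0 0" --pt "0 0 0 0" --pt "0 0 0 0" --claw 255 --grip_force 60

```text
time_s: 3.82
eef_pos: [0.5171, 0.2775, 0.1065]
eef_rot: [-1.95, -2.463, 0.0]
force: [-4.4, -1.4, 4.9]
finger_gap: 0.0112
grasp_force: 61.7
```

Request:
apply_moves --pt "0 0 0 6" --pt "0 0 0 12" --pt "0 0 0 18" --pt "0 0 0 24" --pt "0 0 0 30" --pt "0 0 0 36" --pt "0 0 0 42" --pt "0 0 0 42"

```text
time_s: 4.82
eef_pos: [0.5165, 0.2771, 0.1064]
eef_rot: [-0.935, -2.998, 0.002]
force: [-6.7, -3.9, 8.5]
finger_gap: 0.0107
grasp_force: 62.1
```

Run:
```python
from w import *
im,P,T,K=shot("wrist"); pose(); print(env.get_obs()["torque"].round(2)); lid(P,(.517,.278),.079)
cv2.imwrite("pics/w2.png",im)
```

```text
t 4.875 tcp [0.5165 0.2771 0.1064] ydir 55.3 F [-6.6 -3.9  7.6] gap 0.011 g 62.1 zax [-0.002 -0.001 -1.   ]
[-0.68  0.99  0.02]
lid 24950 0.5175 0.2777 0.0664 z 0.0781
```

View pics/w2.png

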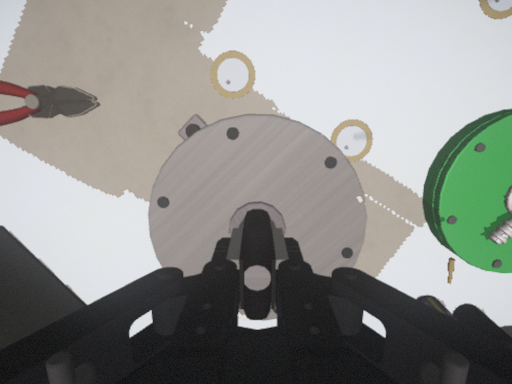

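The view shows the wing held between the pads at about (258,265) with the lid still seated; the wing has turned with the tool. I'll continue the turn.

Request:
apply_moves --pt "0 0 0 6" --pt "0 0 0 12" --pt "0 0 0 18" --pt "0 0 0 24" --pt "0 0 0 30" --pt "0 0 0 36" --pt "0 0 0 42" --pt "0 0 0 42"

```text
time_s: 5.88
eef_pos: [0.5163, 0.2765, 0.1064]
eef_rot: [0.201, -3.133, 0.003]
force: [-6.7, -7.6, 9.6]
finger_gap: 0.0109
grasp_force: 62.4
```

Run:
```python
from w import *
pose(); print(env.get_obs()["torque"].round(2))
```

```text
t 5.875 tcp [0.5163 0.2765 0.1064] ydir 97.3 F [-6.7 -7.6  9.6] gap 0.0109 g 62.4 zax [-0.002 -0.002 -1.   ]
[-1.26  1.11  0.09]
```

Request:
apply_moves --pt "0 0 0 1" --pt "0 0 0 2" --pt "0 0 0 3" --pt "0 0 0 3"

```text
time_s: 6.38
eef_pos: [0.5169, 0.277, 0.1065]
eef_rot: [0.28, -3.128, 0.001]
force: [-3.5, -4.9, 6.6]
finger_gap: 0.0111
grasp_force: 62.4
```

Run:
```python
from w import *
pose(); print(env.get_obs()["torque"].round(2))
```

```text
t 6.375 tcp [0.5169 0.277  0.1065] ydir 100.2 F [-3.5 -4.9  6.6] gap 0.0111 g 62.4 zax [-0.001 -0.001 -1.   ]
[-0.73  0.63 -0.21]
```

Request:
apply_moves --pt "0 0 0 1" --pt "0 0 0 2" --pt "0 0 0 2"

```text
time_s: 6.75
eef_pos: [0.5167, 0.277, 0.1064]
eef_rot: [0.332, -3.122, 0.001]
force: [-5.4, -4.3, 8.1]
finger_gap: 0.0109
grasp_force: 70.2
```

Run:
```python
from w import *
pose(); print(env.get_obs()["torque"].round(2))
```

```text
t 6.75 tcp [0.5167 0.277  0.1064] ydir 102.2 F [-5.4 -4.3  8.1] gap 0.0109 g 70.2 zax [-0.001 -0.001 -1.   ]
[-0.78  0.87 -0.95]
```

The end stop is reached (torque −0.95 N m, 89° turned). I'll ease back a little and lift straight up.

Request:
apply_moves --pt "0 0 0 -1.5" --pt "0 0 0.004 -1.5" --pt "0 0 0.008 -1.5" --pt "0 0 0.014 -1.5" --pt "0 0 0.02 -1.5" --pt "0 0 0.03 -1.5" --pt "0 0 0.045 -1.5" --pt "0 0 0.06 -1.5" --grip_force 90

```text
time_s: 7.75
eef_pos: [0.5173, 0.2776, 0.1677]
eef_rot: [-0.294, 3.127, 0.0]
force: [0.8, 0.3, -4.2]
finger_gap: 0.0105
grasp_force: 87.8
```

Run:
```python
from w import *
im,P,T,K=shot("wrist"); pose(); print(env.get_obs()["torque"].round(2)); lid(P,(.517,.278),.138)
cv2.imwrite("pics/w3.png",im)
im,P,T,K=shot("side"); z=P[...,2]
m=(im.max(-1)<75)&(abs(z-.004)<.008)&(np.hypot(P[...,0]-.493,P[...,1])<.125); q=P[m][:,:2].astype(np.float32);print("mat",len(q),cv2.minAreaRect(q),np.median(P[m],0))
```

```text
t 7.8 tcp [0.5181 0.278  0.1697] ydir 100.7 F [ 1.2  0.6 -1. ] gap 0.0109 g 88.0 zax [ 0.003  0.001 -1.   ]
[ 0.07 -0.13  0.01]
lid 24662 0.5185 0.2789 0.0666 z 0.1392
mat 1360 ((0.4932461380958557, -0.0024892687797546387), (0.15542800724506378, 0.1606820970773697), 4.031256198883057) [ 0.49034304 -0.00894289  0.00495373]
```

View pics/w3.png

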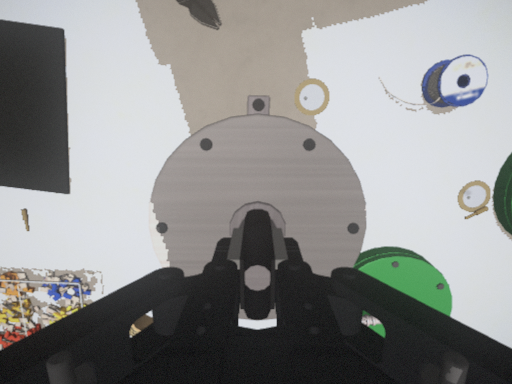

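The lid is off and hanging level in the grip, with its face at z=0.139 and centre at (258,220) in the picture. The empty pot is below. The mat shows at the left edge. I'll carry it over.

Request:
apply_moves --pt "-0.001 -0.015 0 0" --pt "-0.004 -0.05 0 0" --pt "-0.008 -0.09 0 0" --pt "-0.012 -0.135 0 0" --pt "-0.016 -0.18 0 0" --pt "-0.02 -0.225 0 0" --pt "-0.023 -0.262 0 0" --pt "-0.0245 -0.279 0 0"

```text
time_s: 8.85
eef_pos: [0.4918, -0.0035, 0.1659]
eef_rot: [0.291, -3.127, 0.0]
force: [0.2, 0.2, -4.1]
finger_gap: 0.0107
grasp_force: 88.3
```

Request:
apply_moves --pt "0 0 0 0" --pt "0 0 0 0"

```text
time_s: 9.1
eef_pos: [0.4925, -0.0008, 0.1661]
eef_rot: [0.295, -3.127, -0.0]
force: [0.1, -0.0, -4.6]
finger_gap: 0.0106
grasp_force: 88.3
```

Run:
```python
from w import *
im,P,T,K=shot("wrist"); pose(); lid(P,(.493,-.002),.138)
z=P[...,2]; m=(im.max(-1)<75)&(abs(z-.004)<.012)&(np.hypot(P[...,0]-.493,P[...,1])<.125); q=P[m]; print("mat pts",len(q),np.percentile(q,[1,99],axis=0).round(3).tolist())
print("rect",cv2.minAreaRect(q[:,:2].astype(np.float32)))
cv2.imwrite("pics/w4.png",im)
```

```text
t 9.15 tcp [ 0.4926 -0.0007  0.1662] ydir 100.8 F [ 0.1 -0.7 -4. ] gap 0.0104 g 88.3 zax [-0.  0. -1.]
lid 24936 0.4938 0.0004 0.0667 z 0.1377
mat pts 1320 [[0.414, 0.0, 0.001], [0.444, 0.076, 0.005]]
rect ((0.42347535490989685, 0.026745736598968506), (0.10631336271762848, 0.03340361639857292), 81.95648193359375)
```

View pics/w4.png

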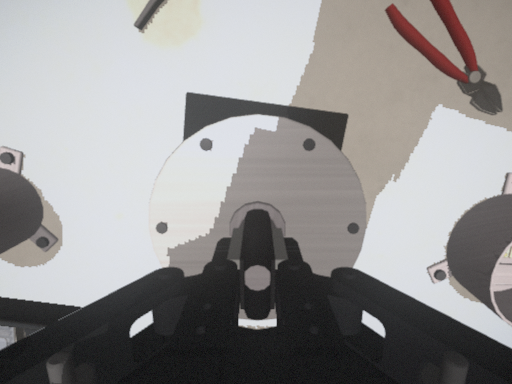

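The lid is over the mat. Two near mat corners show at pixels (187,93) and (347,113), which I'll use to fix the mat's centre.

Run:
```python
from w import *
im,P,T,K=shot("wrist")
pts=np.float32([[187,93],[347,113]]).reshape(-1,1,2); pts=cv2.cornerSubPix(cv2.cvtColor(im,cv2.COLOR_BGR2GRAY),pts,(4,4),(-1,-1),(3,50,.01)).reshape(-1,2)
r=np.c_[(pts-K[:2,2])/[K[0,0],K[1,1]],np.ones(2)]@T[:3,:3].T
X=T[:3,3]+r*((.004-T[2,3])/r[:,2])[:,None]
e=X[1]-X[0]; L=np.linalg.norm(e); n=np.array([-e[1],e[0]])/L; n*=np.sign(n[0])
print(pts,X.round(4),"L",L,"centre",X[:,:2].mean(0)+.08*n,"ang",np.degrees(np.arctan2(n[1],n[0])))
```

```text
[[186.13287   91.778755]
 [347.88483  114.16469 ]] [[ 0.422  -0.0824  0.004 ]
 [ 0.413   0.0755  0.004 ]] L 0.15816061067414497 centre [0.49738838 0.00105018] ang 3.2416909289321696
```

Request:
apply_moves --pt "0.0025 0 -0.02 0" --pt "0.0025 0 -0.045 0" --pt "0.0025 0 -0.07 0" --pt "0.0025 0 -0.09 0" --pt "0.0025 0 -0.1 0" --pt "0.0025 0 -0.105 0" --pt "0.0025 0 -0.107 0" --pt "0.0025 0 -0.107 0"

```text
time_s: 10.2
eef_pos: [0.4954, -0.0015, 0.0597]
eef_rot: [-0.294, 3.127, -0.0]
force: [-0.7, -0.2, -4.4]
finger_gap: 0.0108
grasp_force: 88.2
```

Request:
apply_moves --pt "0 0 -0.001 0" --pt "0 0 -0.002 0" --pt "0 0 -0.003 0" --pt "0 0 -0.003 0"

```text
time_s: 10.7
eef_pos: [0.4952, -0.0015, 0.0565]
eef_rot: [-0.294, 3.128, -0.0]
force: [-1.7, -0.5, 1.6]
finger_gap: 0.0106
grasp_force: 89.2
```

Run:
```python
from w import *
pose(); im,P,T,K=shot("wrist"); lid(P,(.495,0),.03)
```

```text
t 10.7 tcp [ 0.4952 -0.0015  0.0565] ydir 100.7 F [-1.7 -0.5  1.6] gap 0.0106 g 89.2 zax [ 0. -0. -1.]
lid 24984 0.4963 -0.0002 0.0665 z 0.0281
```

Contact is made: the weight is off the wrist and the height is as expected. I'll release and rise.

Request:
apply_moves --pt "0 0 0 0" --pt "0 0 0 0" --pt "0 0 0 0" --pt "0 0 0 0" --pt "0 0 0 0" --pt "0 0 0 0" --claw 0 --grip_force 20

```text
time_s: 11.5
eef_pos: [0.4951, -0.0015, 0.0563]
eef_rot: [-0.294, 3.128, -0.0]
force: [0.0, -0.2, -0.0]
finger_gap: 0.0858
grasp_force: 0.0
```

Request:
apply_moves --pt "0 0 0.01 0" --pt "0 0 0.03 0" --pt "0 0 0.06 0" --pt "0 0 0.1 0" --pt "0 0 0.14 0" --pt "0.02 0 0.17 0" --pt "0.04 0 0.18 0" --pt "0.04 0 0.18 0"

```text
time_s: 12.5
eef_pos: [0.5359, -0.0015, 0.2373]
eef_rot: [-0.294, 3.126, -0.001]
force: [-0.5, -0.3, 0.1]
finger_gap: 0.0853
grasp_force: 0.0
```

Run:
```python
from w import *
im,P,T,K=shot("wrist"); pose(); lid(P,(.495,0),.029); wing(P,(.495,0),.086)
cv2.imwrite("pics/w5.png",im)
```

```text
t 12.55 tcp [ 0.5348 -0.0014  0.2364] ydir 100.8 F [-0.6 -0.2 -1.4] gap 0.0854 g 0.0 zax [-0. -0. -1.]
lid 9702 0.4961 0.0003 0.0666 z 0.028
wing 548 [0.4957 0.     0.0845] dir -169.0 rect [4.961e-01 2.000e-04] [0.0444 0.011 ] 11.2
```

View pics/w5.png

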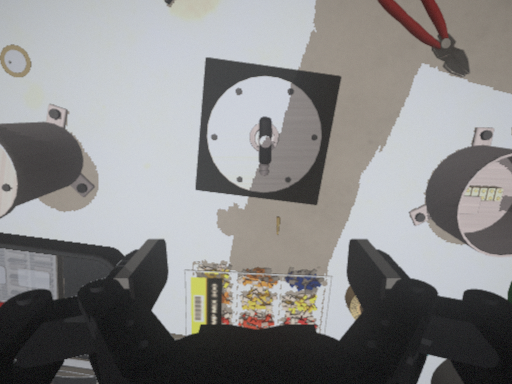

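The lid sits flat on the mat, with its centre at about (265,135). The wing lies in line with the nozzle, which is at (264,165). I'll check the centring numerically.

Run:
```python
from w import *
im,P,T,K=shot("wrist")
pts=np.float32([[206,58],[340,76],[319,205],[196,190]]).reshape(-1,1,2); pts=cv2.cornerSubPix(cv2.cvtColor(im,cv2.COLOR_BGR2GRAY),pts,(4,4),(-1,-1),(3,50,.01)).reshape(-1,2)
r=np.c_[(pts-K[:2,2])/[K[0,0],K[1,1]],np.ones(4)]@T[:3,:3].T
X=T[:3,3]+r*((.004-T[2,3])/r[:,2])[:,None]
print(pts,X.round(4),"centre",X.mean(0),[np.linalg.norm(X[i]-X[i-1]).round(4) for i in range(4)])
lid(P,(.495,0),.029)
for t in ["lid_mat"]:
    for g in env.outline_of("wrist",t)[:1]: print(g["p"],g["box"])
```

```text
[[205.32962   58.154724]
 [340.59436   77.328766]
 [316.21936  205.5599  ]
 [194.46237  190.37529 ]] [[ 0.4221 -0.0823  0.004 ]
 [ 0.4132  0.0757  0.004 ]
 [ 0.5709  0.0848  0.004 ]
 [ 0.5801 -0.0737  0.004 ]] centre [0.49658748 0.00110639 0.004     ] [np.float64(0.1582), np.float64(0.1583), np.float64(0.158), np.float64(0.1588)]
lid 9715 0.4964 0.0001 0.0665 z 0.0281
0.86 [267.3, 134.2, 142.2, 144.1]
```

The lid is within about 1 mm of the mat centre, so I'm handing in.

```bash
python3 -c "
from plant import env
print(env.sign_off())"
```

```text
the job is handed in; nothing more can be done
None
```

The job is handed in: I opened the low pot's tap to its end stop with the lid still on, then set the lid flat on the mat about 1 mm off centre; the tap is still open, and the tall pot was never touched.

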